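# Close the lab bath

### The job

Take the metal cover off the slanted drying stand and set it gently, not dropped, onto the round well of the bath so that it sits fully home and level. Then swing the bath's turnbutton in over the cover's edge until it points at the middle of the cover. Leave everything else on the bench where it is.

Things in the scene. Friction and masses are not known exactly. Their poses are not given: they have to be found in the camera images.
- cover: loose round aluminium cover: flange 128 mm across, 6 mm thick (z 10 to 16 mm); below it a plug 100 mm across, 10 mm deep, lower edge bevelled; on top in the middle a black cylindrical knob 24 mm across, 36 mm tall (z 16 to 52 mm). Origin: centre of the plug's underside; z along the knob's axis, away from the plug. It starts on the stand, z leaning 0.55 rad (31.5 degrees) from vertical
- stand: the fixed drying stand: a white board 156 mm along the slope and 160 mm wide, sloping 31.5 degrees, its low edge towards the stand's -x with an 18 mm ledge that stops the cover from sliding; highest point about 105 mm. Origin: centre of its footprint (150 x 160 mm), on the table; x horizontal, towards the high edge; z up
- bath: the fixed bath: white housing 200 (x) x 150 (y) x 35 mm with a round steel well, and a post for the turnbutton beside the well at x = -82 mm. Origin: centre of its underside; z up
- bath_rim (a point): centre of the well's mouth, level with the top of the rim, 105 mm above the table. Rim 120 mm outside, 110 mm inside diameter, well 65 mm deep. When the cover is home, the flange lies on the rim and the cover's origin is 10 mm below this point. x and y axes as the bath's
- button_pivot (a point): on the turnbutton's vertical turning axis, at the underside of its bar, 82 mm from the well's axis on the bath's -x side, 8.5 mm above the rim (2.5 mm above a seated cover's flange)
- button_peg (a point): centre of the top of the turnbutton's upright black peg, 12 mm across and 30 mm tall, 36 mm from the turning axis; it stands on a steel bar 16 mm wide and 6 mm thick that reaches 50 mm from the axis
- turnbutton (a joint): angle of the turnbutton in rad: 0 (a stop) = pointing at the well's centre, over the cover's edge; it grows as the bar turns anticlockwise seen from above, clear of the cover above 1.4; stop at 2.4. It stays where it is left
- beaker: bystander: empty steel beaker, 60 mm across, 85 mm tall, no lid belongs on it; origin at the centre of its underside
- petri: bystander: stack of clear dishes, 90 mm across, 30 mm tall; origin at the centre of its underside
- tube_rack: bystander: green rack of stoppered tubes, 100 x 190 mm, 120 mm tall; origin at the centre of its underside
- wash_bottle: bystander: white wash bottle with a bent spout, 64 mm across, 178 mm tall; origin at the centre of its underside
- burner: bystander: red gas can with a burner tube on top, 68 mm across, 165 mm tall; origin at the centre of its underside
- striker: bystander: flat wire flint striker, 190 mm long, 16 mm tall; origin near its middle, on the table
Not all that is in view belongs to the job. What is shaped like the cover but orange or yellow is not meant.

How it is judged:
By the outcome, as a careful person would: the job done as asked, in the order asked, and still so for the second after the job is handed in, with the robot touching nothing.
It also fails if it takes over 56 s, if anything falls off the work surface, if the arm or the gripper's body presses on something with over 40 N, if the wrist force passes 120 N, or if a joint passes its speed limit or range.

### The arm

A 6-joint arm with a two-finger parallel gripper is mounted at the origin on the work surface. World frame = base frame: x ahead of the robot, y to its left, z up, the work surface at z = 0. Lengths are in m, angles in rad, forces in N, time in s.
With the tool pointing down it reaches from about 0.4 to 0.825 m from the base axis. Payload 7 kg.
Tool frame: the origin (TCP) lies on the centre line of the jaws, within the pads' length; the fingertips stand 8 mm ahead of it and the grasp point (between the pads) lies 11 mm behind it (manip.tip_extent is the distance from the TCP to the fingertips, in m); z points along the fingers, y is the direction in which the jaws open and shut (so a half turn about z gives the same grasp; the last joint's range is limited). The gripper opens to 88 mm and grips with 3 to 60 N. Pads are 19 mm wide; open, the fingers measure 130 mm over their backs; the gripper's body (78 mm by 193 mm) begins 47 mm behind the grasp point.
Start: joints at [1.411, 0.359, 0.012, 0, -1.224, -0.288], TCP at [0.292, 0.608, 0.235] pointing down, gripper open.
Joint ranges: [-3.07, 3.07], [-1.43, 2.12], [-1.02, 1.25], [-3.03, 1.67], [-3.05, -0], [-3.03, 3.03]. Speed limits (rad/s): [2.39, 2.39, 3.01, 3.14, 3.14, 3.14].

### API

Orientations are given as a unit quaternion [w, x, y, z].
In Python, from bench import state, capture, manip gives the robot as it stands.
- The arm moves only by the tool apply_moves, never from a script. Its argument "plan" is a list that holds one entry, the list of rows, each a list of 7 numbers: the shift along the tool's x, y, z normalised to -1 to 1, where 1 is 0.12 m, then the turn, a rotation vector about the tool's x, y, z normalised to -1 to 1, where 1 is 360 degrees, then the opening, from 0 (shut) to 1 (fully open). In form: [[[tx, ty, tz, ax, ay, az, fingers], ...]]. A call has 1 to 20 rows; each row is the pose to reach, as a shift and turn from the pose measured when the call began, along the tool's axes at that moment, turning the shorter way round; what a row does not reach only later rows make up. A row lasts 1/8 s, in which the tool goes at most 62.5 mm and 10.7 degrees, less where a joint would pass 70% of its speed; a pose out of reach is approached as far as the arm can. A call with a number of a shift or a turn outside -1 to 1 is refused whole. A call with a gripper value outside its range is refused whole. The fingers move at their own pace and stop on an object; "newtons" is the grip in N (left out, the last holds). Time passes only in rows, so rows that repeat a pose let the fingers close. It gives the time, the measured TCP pose, the force and the opening at its end, in the units of the state.
- state(): the state, without advancing time (a new reading comes with each control period).
- capture(name): name is "side" or "top" or "wrist"; returns a dict with "image" (384x512x3 uint8, blue, green, red), "intrinsics" (3x3 intrinsics, pixels), "eye" and "orientation" of the camera in the world. Camera axes: x right, y up, looking along -z (the intrinsics and any distortion apply to the point x, -y, -z); pixel columns grow to the right and rows downward; lengths in m; the calibration is good to about 2 mm. The wrist camera is an equidistant fisheye: a pixel r from the principal point sees the ray r / f radians off the axis. A picture is of the moment at which its call begins. There is no depth.
- manip.hand_in(): hands the job in, once; it reports no verdict.
The state is a dict: "t": time; "joint_positions": joint angles; "dq": joint speeds; "joint_torque": joint torques, N m; "ee_pos": TCP position; "tool_rot": TCP orientation; "ft_force": force on the tool from outside, world axes, zero at the start; "moment": the same for the moment, N m; "finger_gap": finger opening in m.
Only numpy, scipy, OpenCV 4.12 (cv2) and the standard library are available. Lean on these libraries where they do the work, as an engineer would, in place of code of your own. Each camera call takes 0.05 s, during which the arm holds its last target. There are 200 camera calls.

## Working session

There is one attempt and no reset: what is moved stays moved. The work goes in short steps, Python scripts to look and compute and a tool call to move; the robot and the scene stay as the last step left them, time stands still between calls to the robot, and variables do not carry over. Pictures are saved under pics/ and viewed, about 8 in all and at most 12, crops included, and the job is handed in when it is done.

Besides the shell and the picture viewer there is one more tool, called after "Emit:" as name(argument=value, ...) on one line, values as JSON. apply_moves: Moves the arm, as the interface text tells. Scaled input: -1 to 1 covers 0.12 m each way for a shift and 360 degrees each way for a turn. Its arguments: {"type":"object","properties":{"plan":{"type":"array","items":{"type":"array","items":{"type":"array","items":{"type":"number","minimum":-1,"maximum":1}}}},"newtons":{"type":"number"}},"required":["plan"]}

```bash
ls; mkdir -p pics
python3 - <<'E'
from bench import state, capture, manip
import cv2
print(state())
for n in ["side","top","wrist"]:
    c=capture(n); cv2.imwrite(f"pics/{n}0.png",c["image"]); print(n,c["intrinsics"],c["eye"],c["orientation"],[k for k in c])
E
```

```text
pics
{'t': 0.0, 'joint_positions': array([ 1.41106833e+00,  3.59394144e-01,  1.10582607e-02, -3.45451301e-04,
       -1.22408502e+00, -2.88077643e-01]), 'dq': array([ 1.09645665e-03,  7.01621215e-04,  9.75683152e-05, -1.08954074e-03,
       -1.08510100e-03,  9.34872379e-04]), 'joint_torque': array([-1.11808067e-04, -5.82728577e+01,  2.93045461e+01,  6.99710771e+00,
        6.76569500e-03, -1.66954387e-04]), 'ee_pos': array([0.29210045, 0.6080014 , 0.23361856]), 'tool_rot': array([ 8.21028883e-04,  9.75024911e-01, -2.22093983e-01, -1.09973088e-04]), 'ft_force': array([0.30985441, 0.01491946, 0.46145379]), 'moment': array([-0.04374057,  0.01920472,  0.00177705]), 'finger_gap': 0.08783835278783975}
side [[487.89872184   0.         253.43842663]
 [  0.         487.89872184 194.13476536]
 [  0.           0.           1.        ]] [ 0.34017716 -1.11466884  0.97756905] [ 0.89059467  0.44463613 -0.04919765 -0.08197218] ['image', 'intrinsics', 'eye', 'orientation']
top [[450.60351821   0.         253.35565902]
 [  0.         450.60351821 187.81274799]
 [  0.           0.           1.        ]] [0.31728076 0.00447023 1.45110347] [-0.69451578 -0.06994516  0.07210037  0.71243038] ['image', 'intrinsics', 'eye', 'orientation']
wrist [[297.31863964   0.         256.36670349]
 [  0.         297.31863964 193.82073936]
 [  0.           0.           1.        ]] [0.36246802 0.5751805  0.38425866] [-0.52652617  0.07804675 -0.12192215  0.83774333] ['image', 'intrinsics', 'eye', 'orientation']
```

View pics/top0.png

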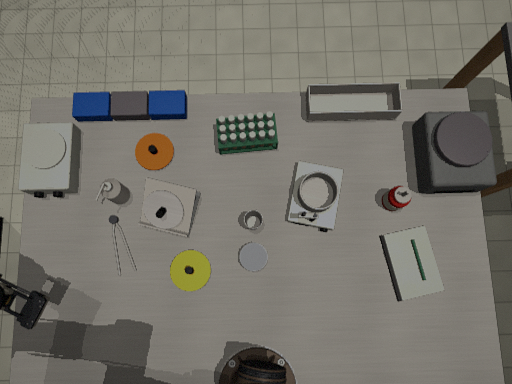

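View pics/side0.png

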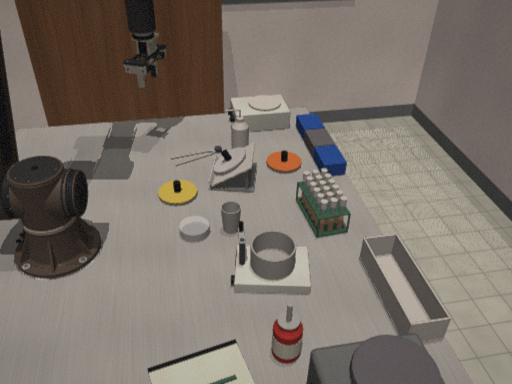

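The top view shows the cover on its stand at about (165,208), knob (160,212), and the bath well at (317,191) with the turnbutton near (308,215). In the side view the knob is at about (225,154) and the well at (273,255). Next I'll enlarge these areas.

```bash
cat > h.py <<'E'
import numpy as np, cv2
from scipy.spatial.transform import Rotation as R
from bench import state, capture, manip
def rot(q): return R.from_quat([q[1],q[2],q[3],q[0]])
def ray(c,uv,fish=False):
    K=c["intrinsics"]; x=(uv[0]-K[0,2])/K[0,0]; y=(uv[1]-K[1,2])/K[1,1]
    if fish:
        r=np.hypot(x,y); d=np.array([x/r*np.sin(r),-y/r*np.sin(r),-np.cos(r)])
    else: d=np.array([x,-y,-1.])
    d=rot(c["orientation"]).apply(d); return np.array(c["eye"]),d/np.linalg.norm(d)
def onz(c,uv,z,fish=False):
    o,d=ray(c,uv,fish); return o+d*(z-o[2])/d[2]
def tri(*rs):
    A=sum(np.eye(3)-np.outer(d,d) for o,d in rs); b=sum((np.eye(3)-np.outer(d,d))@o for o,d in rs)
    p=np.linalg.solve(A,b); return p,[np.linalg.norm(np.cross(p-o,d)) for o,d in rs]
def proj(c,p,fish=False):
    K=c["intrinsics"]; v=rot(c["orientation"]).inv().apply(np.array(p)-c["eye"]); v=v*[1,-1,-1]
    if fish:
        r=np.hypot(v[0],v[1]); t=np.arctan2(r,v[2]); u=v[:2]/r*t
    else: u=v[:2]/v[2]
    return u*K[0,0]+K[:2,2]
E
python3 - <<'E'
import cv2, numpy as np
t=cv2.imread("pics/top0.png"); s=cv2.imread("pics/side0.png")
def cr(im,x,y,w=80,h=60): return cv2.resize(im[y:y+h,x:x+w],(400,300),interpolation=cv2.INTER_CUBIC)
a=np.vstack([np.hstack([cr(t,125,175),cr(t,280,160)]),np.hstack([cr(s,195,135),cr(s,230,225)])])
cv2.imwrite("pics/m1.png",a)
E
```

```text
(no output)
```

View pics/m1.png

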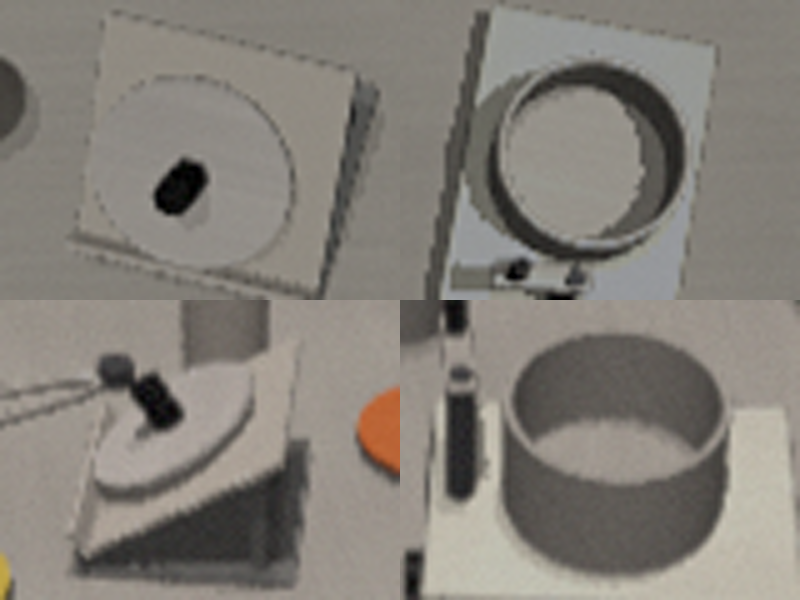

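Crop scale is 5. The knob leans towards the robot. The button's bar points to image-left (world +y), so it is open, with its pivot at about (315,215) and its peg at about (303,214). Now I'll measure coarsely in the two fixed views.

Run:
```python
from h import *
T=capture("top");S=capture("side")
def blk(c,x,y,w,h,th=45):
    m=(c["image"].max(2)<th)[y:y+h,x:x+w].astype(np.uint8)
    n,l,st,ce=cv2.connectedComponentsWithStats(m)
    for i in range(1,n):
        if st[i,4]>12:
            pts=np.argwhere(l==i)[:,::-1]+[x,y]; print(st[i]+[x,y,0,0,0],ce[i]+[x,y],cv2.minAreaRect(pts.astype(np.float32)))
for nm,a in (("Tknob",(T,150,200,25,22)),("Tbtn",(T,295,205,30,18)),("Sknob",(S,215,145,22,25)),("Sbtn",(S,230,222,20,70))): print(nm); blk(*a)
print("rim",onz(T,(317.8,192),.105), "side",onz(S,(230+(615-400)/5,225+(410-300)/5),.105))
print("pivot",onz(T,(315,215),.12),"peg",onz(T,(303.4,213.6),.1495))
print("knobtop",tri(ray(T,(159.4,214.4)),ray(S,(224.6,151.6))),"base",tri(ray(T,(163,209.4)),ray(S,(229,159))))
for z,uv in ((0.02,(140,223)),(0.02,(189,234)),(.105,(146.4,177.6)),(.105,(196.2,189.6))): print("stand",onz(T,uv,z))
for uv in ((378.4-280+200,160+9/5),(280+315/5,160+43/5)): print("bath corner",onz(T,uv,.035))
print(onz(T,(280+95/5,160+9/5),.035))
```

```text
Tknob
[156 207  10  11  70] [160.44285714 212.14285714] ((160.5, 212.00001525878906), (6.363961219787598, 10.60660171508789), 45.0)
Tbtn
[302 205   9   6  19] [306.42105263 207.52631579] ((306.1764831542969, 207.20587158203125), (9.432422637939453, 2.572478771209717), 30.963754653930664)
Sknob
[216 150  15  11  63] [224.84126984 154.57142857] ((223.75003051757812, 153.25001525878906), (15.55634880065918, 6.363960266113281), 45.0)
Sbtn
[239 222   4   9  33] [240.54545455 225.90909091] ((240.5, 226.0), (8.0, 3.0), 90.0)
[240 244   4  20  53] [241.58490566 253.30188679] ((241.5, 253.5), (19.0, 3.0), 90.0)
rim [ 0.57380292 -0.19892074  0.105     ] side [ 0.58038423 -0.20851214  0.105     ]
pivot [ 0.50144717 -0.18454214  0.12      ] peg [ 0.50233488 -0.14677442  0.1495    ]
knobtop (array([0.52096586, 0.28257591, 0.10112379]), [np.float64(0.003090621418501637), np.float64(0.003090621418501707)]) base (array([0.53756253, 0.27744091, 0.07351475]), [np.float64(0.00030519861859429104), np.float64(0.00030519861859419324)])
stand [0.50378338 0.36075394 0.02      ]
stand [0.46470827 0.2043912  0.02      ]
stand [0.63202424 0.32345765 0.105     ]
stand [0.5906578  0.17100204 0.105     ]
bath corner [ 0.68849091 -0.15194601  0.035     ]
bath corner [ 0.66212169 -0.29519334  0.035     ]
[ 0.68844148 -0.15389296  0.035     ]
```

```bash
cat >> h.py <<'E'
def pose(z,y):
    z=np.array(z)/np.linalg.norm(z); y=np.array(y,float); y-=z*(y@z); y/=np.linalg.norm(y)
    return R.from_matrix(np.column_stack([np.cross(y,z),y,z]))
def go(p,Rg,s=None):
    s=s or state(); R0=rot(s["tool_rot"]); d=np.array(p)-s["ee_pos"]
    w=(R0.inv()*Rg).as_rotvec()
    print("row",np.round(R0.inv().apply(d)/.12,4),np.round(w/(2*np.pi),4),"mm",round(np.linalg.norm(d)*1e3,1),"deg",round(np.degrees(np.linalg.norm(w)),1))
def cam(yaw): return np.array([np.cos(yaw),np.sin(yaw),0]),np.array([-np.sin(yaw),np.cos(yaw),0])
SY=-.2566; ex,ey=cam(SY); U=-np.sin(.55)*ex+np.array([0,0,np.cos(.55)])
E
python3 - <<'E'
from h import *
T=capture("top");S=capture("side")
print("bottle",tri(ray(T,(113,191)),ray(S,(240,135))),onz(T,(113,191),.15))
s=state();R0=rot(s["tool_rot"]);W=capture("wrist")
print("cam in tool",R0.inv().apply(W["eye"]-s["ee_pos"]),R0.inv().apply(rot(W["orientation"]).apply([0,0,-1])))
go(np.array([.529,.280,.087])+.13*U,pose(-U,-ey))
E
```

```text
bottle (array([0.60116231, 0.43453904, 0.07171474]), [np.float64(0.0015749358521770377), np.float64(0.0015749358521772062)]) [0.58353765 0.41013558 0.15      ]
cam in tool [ 0.07765699 -0.00063065 -0.15051796] [-2.86614861e-01  7.94133388e-04  9.58045558e-01]
row [2.4073 1.7197 0.3054] [ 0.0084  0.0873 -0.0296] mm 356.9 deg 33.3
```

Emit:
apply_moves(plan=[[[0.4,0.28,0.05,0,0.03,-0.01,1],[0.8,0.57,0.1,0.003,0.06,-0.02,1],[1,0.71,0.13,0.008,0.087,-0.03,1],[1,0.71,0.13,0.008,0.087,-0.03,1]]])

```text
t: 0.9
ee_pos: [0.3629, 0.4743, 0.2162]
tool_rot: [0.04, 0.955, -0.12, 0.27]
ft_force: [0.6, 1.1, -0.3]
finger_gap: 0.0879
```

Run:
```python
from h import *
go(np.array([.529,.280,.087])+.13*U,pose(-U,-ey))
# body corner vs bottle at grasp
g=np.array([.529,.280,.087]); z=-U; x=np.cross(-ey,z)
for a in (-1,1):
  for b in (-1,1):
    print(np.round(g-.047*z+a*.039*x+b*.097*ey,3))
```

```text
row [0.917  1.2177 0.7598] [ 0.0012 -0.0003  0.0014] mm 204.4 deg 0.7
[0.448 0.201 0.107]
[0.498 0.388 0.107]
[0.513 0.184 0.147]
[0.562 0.372 0.147]
```

Emit:
apply_moves(plan=[[[0.3,0.4,0.25,0,0,0,1],[0.6,0.8,0.5,0,0,0,1],[0.75,1,0.62,0,0,0,1],[0.75,1,0.62,0,0,0,1]]])

```text
t: 1.4
ee_pos: [0.446, 0.3266, 0.202]
tool_rot: [0.039, 0.954, -0.122, 0.269]
ft_force: [-0.1, 0.9, -0.5]
finger_gap: 0.0875
```

Run:
```python
from h import *
go(np.array([.529,.280,.087])+.13*U,pose(-U,-ey))
c=capture("wrist"); cv2.imwrite("pics/w1.png",c["image"]); 
print(proj(c,[.529,.28,.087],True), state()["ee_pos"])
```

```text
row [0.1527 0.1994 0.1364] [ 0.0013 -0.0002  0.0007] mm 34.3 deg 0.5
[279.07777701 166.56660461] [0.44584324 0.32862642 0.20242108]
```

View pics/w1.png

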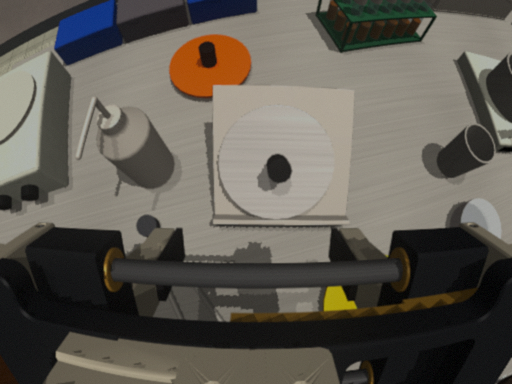

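The knob is at about (279,167) and the flange circle spans about 218–334 × 105–220, which matches the prediction. I'll refine by triangulating the knob across three views.

Run:
```python
from h import *
W=capture("wrist");T=capture("top");S=capture("side")
im=W["image"]
def blob(c,x,y,w,h,th):
    m=(c["image"].max(2)<th)[y:y+h,x:x+w].astype(np.uint8)
    n,l,st,ce=cv2.connectedComponentsWithStats(m); i=1+st[1:,4].argmax(); print(st[i],ce[i]+[x,y]); return ce[i]+[x,y]
w=blob(W,250,140,60,55,50); t=blob(T,150,200,25,22,50); 
s=np.array([226.8,155.3])
p,e=tri(ray(W,w,True),ray(T,t),ray(S,s)); print("mid",p,e)
p,e=tri(ray(W,w,True),ray(T,t)); print("WT",p,e)
p,e=tri(ray(W,w,True),ray(S,s)); print("WS",p,e)
# flange ellipse: bright vs board
g=cv2.cvtColor(im,cv2.COLOR_BGR2GRAY)[95:230,205:345]
e=cv2.Canny(g,25,60); n=np.argwhere(e)[:,::-1]+[205,95]
r=np.hypot(*(n-[276,162]).T); n=n[(r>52)&(r<63)].astype(np.float32); el=cv2.fitEllipse(n); print(len(n),el)
# flange top plane: diameter constraint -> depth along U
c0=el[0]
for p0 in [np.array([.529,.28,.087])+k*U for k in (-.024,-.018,-.012)]:
    def onp(uv):
        o,d=ray(W,uv,True); return o+d*((p0-o)@U)/(d@U)
    pts=np.array([onp(q) for q in n]); 
    A=np.c_[(pts-p0)@ey,(pts-p0)@np.cross(ey,U)]; cc,rr=cv2.minEnclosingCircle(A.astype(np.float32))
    M=np.c_[2*A,np.ones(len(A))]; sol=np.linalg.lstsq(M,(A**2).sum(1),rcond=None)[0]; rad=np.sqrt(sol[2]+sol[:2]@sol[:2])
    print("dia",2*rad,"centre",p0+sol[0]*ey+sol[1]*np.cross(ey,U),"-> knob mid",p0+sol[0]*ey+sol[1]*np.cross(ey,U)+.018*U)
```

```text
[ 19  15  24  27 489] [280.26380368 167.9795501 ]
[ 6  7 10 11 70] [160.44285714 212.14285714]
mid [0.52860295 0.2818748  0.08621217] [np.float64(0.0011007606186845664), np.float64(0.0018168894613897638), np.float64(0.0025715605725443688)]
WT [0.5264533  0.28193337 0.0896888 ] [np.float64(4.772326746609242e-05), np.float64(4.772326746610459e-05)]
WS [0.52946855 0.28131273 0.0861602 ] [np.float64(0.0017285108687160012), np.float64(0.0017285108687159184)]
618 ((277.0087890625, 162.6064910888672), (115.39077758789062, 117.52440643310547), 59.36119079589844)
dia 0.13108123098391114 centre [0.5388133  0.27890367 0.0648385 ] -> knob mid [0.52971297 0.28129146 0.08018394]
dia 0.12863510492287414 centre [0.53686337 0.27992687 0.07056084] -> knob mid [0.52776305 0.28231465 0.08590629]
dia 0.1261889788618371 centre [0.53491345 0.28095006 0.07628319] -> knob mid [0.52581313 0.28333784 0.09162863]
```

Run:
```python
from h import *
m=np.array([.5276,.282,.0868])
go(m+.06*U,pose(-U,-ey)); go(m-.005*U,pose(-U,-ey))
```

```text
row [0.1497 0.2152 0.7223] [ 0.0009 -0.0003  0.0013] mm 92.2 deg 0.6
row [0.1486 0.2122 1.2639] [ 0.0009 -0.0003  0.0013] mm 154.8 deg 0.6
```

Emit:
apply_moves(plan=[[[0.15,0.213,0.25,0.001,0,0.001,1],[0.15,0.213,0.6,0.001,0,0.001,1],[0.15,0.213,0.9,0.001,0,0.001,1],[0.15,0.213,0.9,0.001,0,0.001,1]]])

```text
t: 2.1
ee_pos: [0.5088, 0.2859, 0.1177]
tool_rot: [0.037, 0.954, -0.123, 0.269]
ft_force: [0.7, -1.2, -0.2]
finger_gap: 0.0875
```

Run:
```python
from h import *
m=np.array([.5276,.282,.0868])
go(m-.005*U,pose(-U,-ey))
W=capture("wrist"); g=W["image"][110:320,140:420]; cv2.imwrite("pics/w2.png",cv2.resize(g,None,fx=2.5,fy=2.5)); print(proj(W,m+.018*U,True),proj(W,m-.018*U,True))
```

```text
row [ 0.0017 -0.0098  0.3447] [ 0.0006 -0.0001  0.0004] mm 41.4 deg 0.2
[255.32173628 235.7307931 ] [255.25498321 215.30855101]
```

View pics/w2.png

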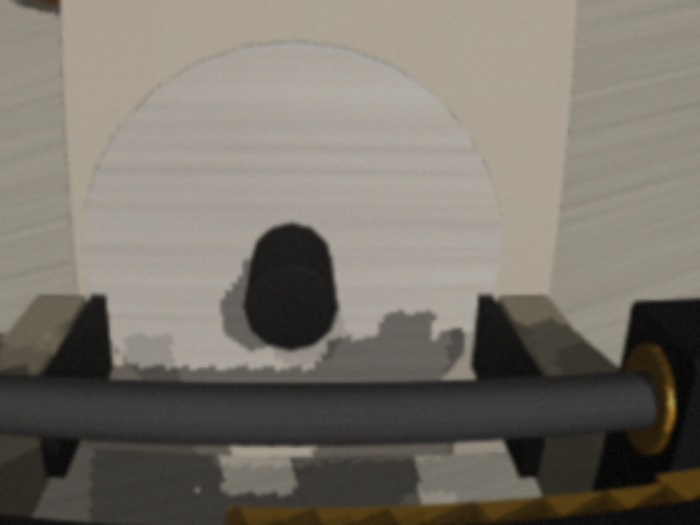

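The knob is centred between the jaws (x≈292 against a jaw middle of 291), and its top is within a millimetre or so of the prediction. I'll descend and grip.

Emit:
apply_moves(plan=[[[0,-0.005,0.1,0,0,0,1],[0,-0.005,0.2,0,0,0,1],[0,-0.005,0.28,0,0,0,1],[0,-0.005,0.34,0,0,0,1],[0,-0.005,0.34,0,0,0,1],[0,-0.005,0.34,0,0,0,0.6]]], newtons=30)

```text
t: 2.9
ee_pos: [0.5298, 0.2829, 0.0857]
tool_rot: [0.035, 0.954, -0.122, 0.271]
ft_force: [-0.8, -0.4, 0.2]
finger_gap: 0.082
```

Emit:
apply_moves(plan=[[[0,0,0,0,0,0,0.4],[0,0,0,0,0,0,0.2],[0,0,0,0,0,0,0.1],[0,0,0,0,0,0,0],[0,0,0,0,0,0,0],[0,0,0,0,0,0,0],[0,0,0,0,0,0,0]]], newtons=30)

```text
t: 3.78
ee_pos: [0.5298, 0.2823, 0.0856]
tool_rot: [0.036, 0.954, -0.123, 0.271]
ft_force: [-0.2, -2.3, 1.2]
finger_gap: 0.0233
```

Gripped at 23.3 mm. I'll lift along the knob's axis.

Emit:
apply_moves(plan=[[[0,0,-0.1,0,0,0,0],[0,0,-0.3,0,0,0,0],[0,0,-0.6,0,0,0,0],[0,0,-0.9,0,0,0,0],[0,0,-1,0,0,0,0],[0,0,-1,0,0,0,0]]])

```text
t: 4.53
ee_pos: [0.4684, 0.2995, 0.1881]
tool_rot: [0.035, 0.954, -0.122, 0.271]
ft_force: [0.1, 0.2, -4.0]
finger_gap: 0.0233
```

Run:
```python
from h import *
s=state(); print(s["ft_force"],s["moment"],s["finger_gap"],s["ee_pos"])
T=capture("top"); x,y=280,160
g=cv2.resize(T["image"][150:232,270:352],(574,574),interpolation=cv2.INTER_CUBIC)
cv2.imwrite("pics/t2.png",g)
BY=-.182
for q in (-.16,-.182,-.2):pass
ex2,ey2=cam(BY); print(ex2,ey2)
go(np.array([.540,-.02,.26]),pose([0,0,-1],-ey2))
go(np.array([.577,-.203,.22]),pose([0,0,-1],-ey2))
```

```text
[ 0.13153243  0.23720408 -4.02777186] [0.60715605 2.3993848  0.01142717] 0.023276829486036925 [0.46837301 0.29945901 0.18813763]
[ 0.98348367 -0.1809969   0.        ] [0.1809969  0.98348367 0.        ]
row [1.3777 2.4201 0.1421] [ 0.0034 -0.0879 -0.0113] mm 334.6 deg 31.9
row [1.7837 3.8173 0.7861] [ 0.0034 -0.0879 -0.0113] mm 514.3 deg 31.9
```

View pics/t2.png

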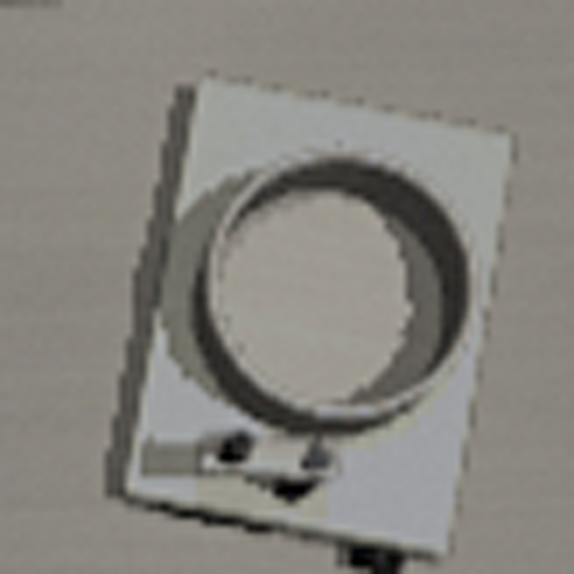

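The lift is good, with about 4 N of weight. The crop (scale 7) shows the rim's outer edge at x 205–473, y 155–420, and the housing corners at (203,78), (513,135), (447,553) and (130,490). I'll carry to a pose short of the bath, where the wrist camera can see the rim.

Run:
```python
from h import *
T=capture("top")
f=lambda u,v:((u+.5)/7-.5+270,(v+.5)/7-.5+150)
print("rim",onz(T,f(339,287.5),.105))
C=[onz(T,f(*q),.035)[:2] for q in ((203,78),(513,135),(447,553),(130,490))]
print(np.round(C,4),"mean",np.mean(C,0))
for i in range(4):
    d=C[(i+1)%4]-C[i]; print(np.linalg.norm(d),np.degrees(np.arctan2(d[1],d[0])))
ex2,ey2=cam(-.182)
go(np.array([.46,-.16,.27]),pose([0,0,-1],-ey2))
```

```text
rim [ 0.5779929  -0.19975735  0.105     ]
[[ 0.6921 -0.1527]
 [ 0.6613 -0.2947]
 [ 0.4687 -0.2524]
 [ 0.5008 -0.1109]] mean [ 0.58072077 -0.2026611 ]
0.14531670766308152 -102.25163711889981
0.19719090254029736 167.60896004065413
0.1450259884406072 77.20049047193767
0.19580366076695854 -12.305017529498253
row [ 1.1224  3.7131 -0.1111] [ 0.0036 -0.0879 -0.0114] mm 465.7 deg 31.9
```

Emit:
apply_moves(plan=[[[0.05,0.3,-0.2,0,0,0,0],[0.2,0.6,-0.4,0,-0.02,0,0],[0.25,0.85,-0.45,0,-0.04,-0.003,0],[0.25,1,-0.45,0.001,-0.06,-0.006,0],[0.25,1,-0.45,0.003,-0.088,-0.011,0],[0.25,1,-0.45,0.003,-0.088,-0.011,0]]])

```text
t: 5.38
ee_pos: [0.4384, 0.1817, 0.2481]
tool_rot: [0.002, 0.995, -0.096, -0.002]
ft_force: [0.8, -1.1, -3.1]
finger_gap: 0.0234
```

Run:
```python
from h import *
ex2,ey2=cam(-.182)
go(np.array([.46,-.16,.27]),pose([0,0,-1],-ey2))
```

```text
row [ 0.7194  2.7615 -0.1757] [ 0.0005  0.0005 -0.0016] mm 343.1 deg 0.6
```

Emit:
apply_moves(plan=[[[0.1,0.3,-0.05,0,0,0,0],[0.2,0.65,-0.1,0,0,0,0],[0.25,1,-0.18,0,0,0,0]]])

```text
t: 5.75
ee_pos: [0.4444, 0.0557, 0.2686]
tool_rot: [0.004, 0.995, -0.097, -0.002]
ft_force: [1.4, -0.0, -2.0]
finger_gap: 0.0234
```

Emit:
apply_moves(plan=[[[0.15,0.4,0,0,0,0,0],[0.25,0.8,0,0,0,0,0],[0.25,1,0,0,0,0,0]]])

```text
t: 6.12
ee_pos: [0.4496, -0.0708, 0.2681]
tool_rot: [0.006, 0.995, -0.099, -0.003]
ft_force: [0.9, 0.5, -3.4]
finger_gap: 0.0234
```

Run:
```python
from h import *
ex2,ey2=cam(-.216)
go(np.array([.46,-.16,.27]),pose([0,0,-1],-ey2))
```

```text
row [ 0.2308  0.7122 -0.0087] [0.0018 0.0007 0.0029] mm 89.8 deg 1.3
```

Emit:
apply_moves(plan=[[[0.11,0.35,0,0.001,0,0.001,0],[0.23,0.71,0,0.002,0.001,0.003,0],[0.23,0.71,0,0.002,0.001,0.003,0],[0.23,0.71,0,0.002,0.001,0.003,0]]])

```text
t: 6.62
ee_pos: [0.459, -0.1601, 0.2679]
tool_rot: [0.0, 0.994, -0.109, 0.0]
ft_force: [0.5, 0.4, -2.7]
finger_gap: 0.0235
```

Run:
```python
from h import *
s=state();print(s["ee_pos"])
W=capture("wrist"); cv2.imwrite("pics/w3.png",cv2.resize(W["image"],(768,576))); print(proj(W,[.578,-.2,.105],True)*1.5)
```

```text
[ 0.45898289 -0.160125    0.26792492]
[403.80909886  94.84632368]
```

View pics/w3.png

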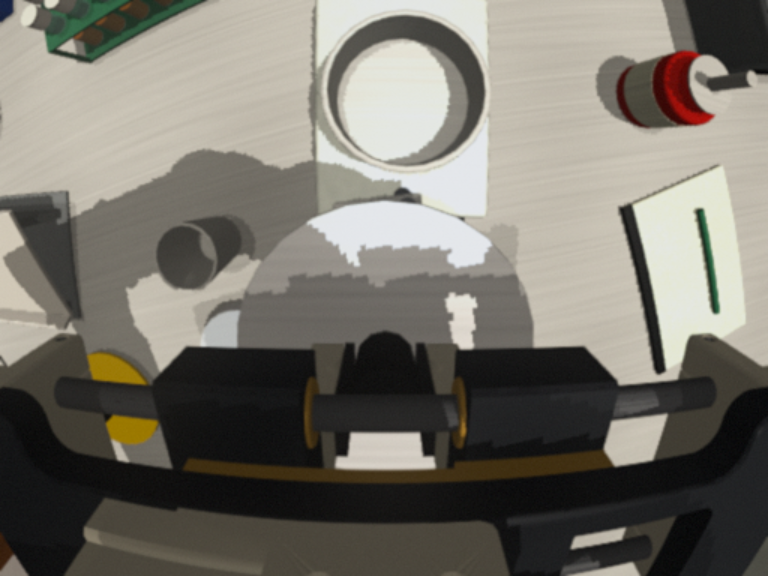

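The rim's outer edge is at x 321–489 and y≈11–172 (scale 1.5), close to the prediction of (404,95). The cover's far edge is visible too. I'll fit circles to both from radial edge points.

Run:
```python
from h import *
from scipy.optimize import least_squares
W=capture("wrist"); s=state()
g=cv2.cvtColor(W["image"],cv2.COLOR_BGR2GRAY); e=cv2.Canny(cv2.GaussianBlur(g,(3,3),0),25,60)
n=np.argwhere(e)[:,::-1]
def fit(c0,z,r,lo,hi,sel):
    P=np.array([onz(W,q,z,True)[:2] for q in n if sel(q)]); c=np.array(c0)
    d=np.hypot(*(P-c).T); 
    P=P[(d>r-lo)&(d<r+hi)]
    f=least_squares(lambda v:np.hypot(*(P-v[:2]).T)-v[2],[*c,r],loss="soft_l1",f_scale=.001)
    h=least_squares(lambda v:np.hypot(*(P-v).T)-r,c,loss="soft_l1",f_scale=.001)
    return len(P),f.x,h.x,np.median(abs(f.fun))
for z in (.105,): 
    print("rim out",fit((.578,-.2),z,.060,.0025,.006,lambda q:5<q[1]<118 and 200<q[0]<340))
    print("rim in",fit((.578,-.2),z,.055,.006,.002,lambda q:5<q[1]<118 and 200<q[0]<340))
R0=rot(s["tool_rot"]); 
for dz in (-.013,-.016,-.019):
    r=fit(s["ee_pos"][:2],s["ee_pos"][2]+dz,.064,.006,.006,lambda q:130<q[1]<215 and 155<q[0]<360)
    print("flange",dz,r[0],r[1],R0.inv().apply([*(r[2]-s["ee_pos"][:2]),0])[:2],R0.inv().apply([*(r[1][:2]-s["ee_pos"][:2]),0])[:2],r[3])
```

```text
rim out (518, array([ 0.57894203, -0.1992818 ,  0.06116076]), array([ 0.57951622, -0.19931343]), np.float64(0.0018527676752939579))
rim in (365, array([ 0.5802162 , -0.20098384,  0.05482528]), array([ 0.58036529, -0.20108266]), np.float64(0.001756139662552371))
flange -0.013 531 [ 0.46116775 -0.15944482  0.06185449] [-0.00090924 -0.00013898] [ 0.00165415 -0.00015338] 0.0007497189244559457
flange -0.016 529 [ 0.45988331 -0.15917333  0.06291186] [-0.00098143 -0.00014462] [ 0.00034138 -0.00014285] 0.0007471480973463909
flange -0.019 526 [ 0.45853904 -0.15889221  0.06401776] [-0.00100996 -0.0001287 ] [-0.0010319  -0.00012889] 0.0007390827720739554
```

Run:
```python
from h import *
ex2,ey2=cam(-.216)
go(np.array([.580,-.2,.17]),pose([0,0,-1],-ey2))
```

```text
row [1.0523 0.1163 0.8225] [-0.     -0.0002 -0.0001] mm 160.9 deg 0.1
```

Emit:
apply_moves(plan=[[[0.3,0.04,0,0,0,0,0],[0.7,0.08,0,0,0,0,0],[1,0.116,0.2,0,0,0,0],[1,0.116,0.5,0,0,0,0],[1,0.116,0.7,0,0,0,0],[1,0.116,0.7,0,0,0,0],[1,0.116,0.7,0,0,0,0]]])

```text
t: 7.6
ee_pos: [0.5747, -0.1981, 0.186]
tool_rot: [0.0, 0.994, -0.107, 0.002]
ft_force: [0.9, -0.2, -2.1]
finger_gap: 0.0234
```

Run:
```python
from h import *
ex2,ey2=cam(-.216)
s=state(); print(s["ee_pos"],s["ft_force"],s["moment"]); print(rot(s["tool_rot"]).as_matrix()[:,2])
go(np.array([.580,-.2,.15]),pose([0,0,-1],-ey2))
S=capture("side"); cv2.imwrite("pics/s3.png",cv2.resize(S["image"][200:300,210:340],None,fx=5,fy=5,interpolation=cv2.INTER_CUBIC))
```

```text
[ 0.5746986  -0.19807937  0.18600089] [ 0.85256056 -0.20517455 -2.10050035] [-0.06320861 -0.11066165  0.01314336]
[ 0.00301565 -0.0010797  -0.99999487]
row [0.0456 0.0061 0.3002] [ 0.0001 -0.0005  0.0002] mm 36.4 deg 0.2
```

View pics/s3.png

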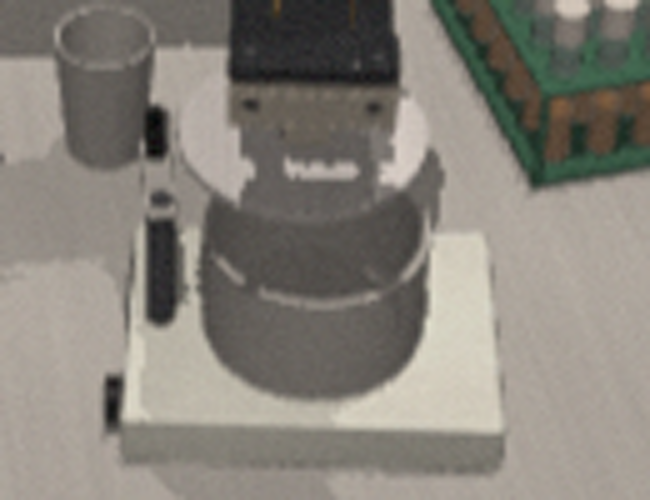

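The cover hangs above the well, clear of the peg and level, and needs the last 5 mm shift. I'll descend slowly.

Emit:
apply_moves(plan=[[[0.046,0.006,0.05,0,0,0,0],[0.046,0.006,0.15,0,0,0,0],[0.046,0.006,0.25,0,0,0,0],[0.046,0.006,0.32,0,0,0,0],[0.046,0.006,0.32,0,0,0,0],[0.046,0.006,0.32,0,0,0,0]]])

```text
t: 8.4
ee_pos: [0.5805, -0.2002, 0.1482]
tool_rot: [0.0, 0.994, -0.107, 0.002]
ft_force: [1.0, -0.3, -3.1]
finger_gap: 0.023
```

Run:
```python
from h import *
ex2,ey2=cam(-.216)
s=state(); print(s["ee_pos"],s["ft_force"],s["moment"])
go(np.array([.580,-.2,.128]),pose([0,0,-1],-ey2))
```

```text
[ 0.58045752 -0.20023704  0.14820955] [ 0.9835851  -0.31313695 -3.0672188 ] [ 0.01209003 -0.00261375 -0.02093011]
row [-0.0049 -0.0012  0.1684] [ 0.     -0.0007  0.0002] mm 20.2 deg 0.3
```

Emit:
apply_moves(plan=[[[-0.003,0,0.02,0,-0.0007,0,0],[-0.003,0,0.04,0,-0.0007,0,0],[-0.003,0,0.06,0,-0.0007,0,0],[-0.003,0,0.08,0,-0.0007,0,0],[-0.003,0,0.1,0,-0.0007,0,0],[-0.003,0,0.1,0,-0.0007,0,0]]])

```text
t: 9.15
ee_pos: [0.58, -0.2002, 0.1359]
tool_rot: [0.0, 0.994, -0.107, -0.0]
ft_force: [0.6, -1.0, -3.5]
finger_gap: 0.0234
```

Emit:
apply_moves(plan=[[[0,0,0.01,0,0,0,0],[0,0,0.02,0,0,0,0],[0,0,0.03,0,0,0,0],[0,0,0.04,0,0,0,0],[0,0,0.04,0,0,0,0]]])

```text
t: 9.78
ee_pos: [0.5803, -0.2003, 0.1312]
tool_rot: [0.0, 0.994, -0.107, -0.0]
ft_force: [0.8, -1.0, -2.1]
finger_gap: 0.0233
```

Emit:
apply_moves(plan=[[[0,0,0.01,0,0,0,0],[0,0,0.018,0,0,0,0],[0,0,0.026,0,0,0,0],[0,0,0.026,0,0,0,0]]])

```text
t: 10.28
ee_pos: [0.5803, -0.2004, 0.129]
tool_rot: [0.0, 0.994, -0.107, 0.0]
ft_force: [-1.7, 0.4, 4.6]
finger_gap: 0.0233
```

Emit:
apply_moves(plan=[[[0,0,0.006,0,0,0,0],[0,0,0.01,0,0,0,0],[0,0,0.01,0,0,0,0]]])

```text
t: 10.65
ee_pos: [0.5803, -0.2004, 0.1289]
tool_rot: [0.0, 0.994, -0.107, 0.001]
ft_force: [-3.3, 1.5, 9.1]
finger_gap: 0.0233
```

Run:
```python
from h import *
s=state(); print(s["ee_pos"],s["ft_force"],s["moment"])
S=capture("side"); cv2.imwrite("pics/s4.png",cv2.resize(S["image"][205:295,215:335],None,fx=6,fy=6,interpolation=cv2.INTER_CUBIC))
```

```text
[ 0.58033749 -0.20038816  0.12893812] [-3.33657     1.5214948   9.14459466] [ 0.63648245  1.22025704 -0.04079643]
```

View pics/s4.png

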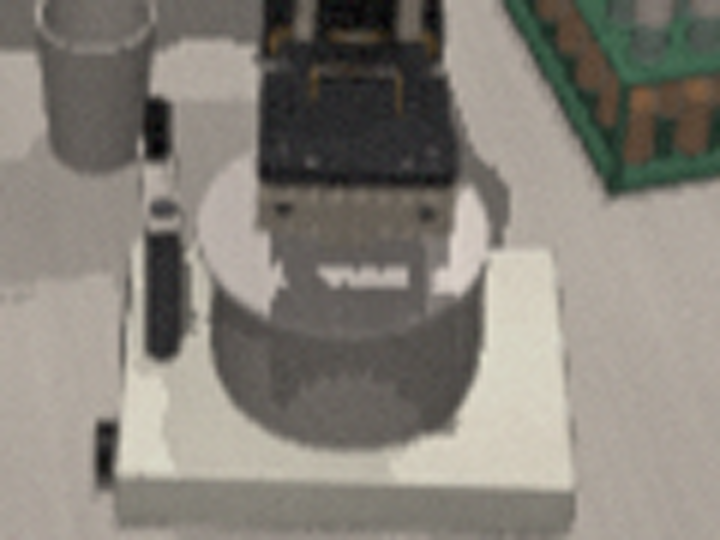

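The flange lies on the rim with no gap, and the contact is firm at z≈0.129, as expected for home. I'll ease off the pressure, open and back away.

Emit:
apply_moves(plan=[[[0,0,-0.006,0,0,0,0],[0,0,-0.006,0,0,0,0.3],[0,0,-0.006,0,0,0,0.5],[0,0,-0.006,0,0,0,0.6],[0,0,-0.006,0,0,0,0.6],[0,0,-0.006,0,0,0,0.6]]])

```text
t: 11.45
ee_pos: [0.5803, -0.2004, 0.1297]
tool_rot: [0.0, 0.994, -0.107, 0.001]
ft_force: [-0.6, -0.4, -0.2]
finger_gap: 0.052
```

Emit:
apply_moves(plan=[[[0,0,-0.15,0,0,0,0.6],[0,0,-0.4,0,0,0,0.6],[0,0,-0.75,0,0,0,0.6],[-0.4,0,-1,0,0,0,0.6],[-0.8,0,-1,0,0,0,0.6],[-1,0,-1,0,0,0,0.6],[-1,0,-1,0,0,0,0.6]]])

```text
t: 12.32
ee_pos: [0.4617, -0.1745, 0.2504]
tool_rot: [0.0, 0.994, -0.107, 0.001]
ft_force: [0.1, 0.7, 0.6]
finger_gap: 0.0526
```

Run:
```python
from h import *
s=state();print(s["ee_pos"],s["finger_gap"],s["ft_force"])
W=capture("wrist"); cv2.imwrite("pics/w5.png",cv2.resize(W["image"][0:290,120:400],None,fx=2,fy=2))
```

```text
[ 0.46173766 -0.17452016  0.25044414] 0.05264895879699606 [0.07814224 0.71367531 0.58871228]
```

View pics/w5.png

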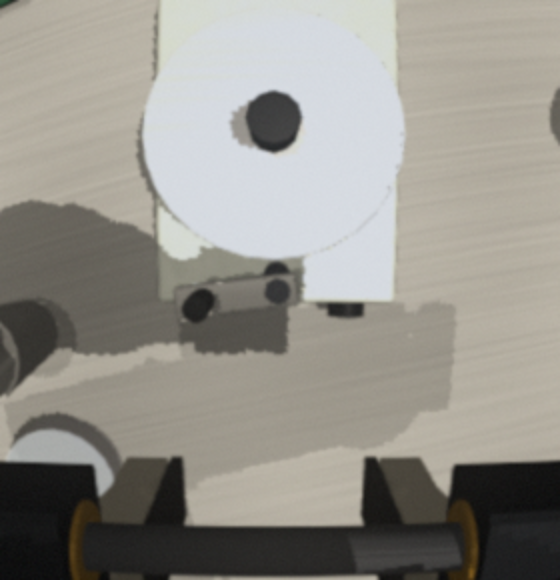

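The cover is seated on the rim with its knob at (274,121). The peg top is at about (200,304) and the pivot screw at about (278,290), both at scale 2. I'll compute their positions.

Run:
```python
from h import *
W=capture("wrist")
f=lambda u,v:((u+.5)/2-.5+120,(v+.5)/2-.5)
pv=onz(W,f(278,290),.1215,True); pg=onz(W,f(200,303),.1475,True); kn=onz(W,f(274,121),.147,True)
print("pivot",pv,"peg",pg,"knob",kn, "peg-pivot mm",np.linalg.norm((pg-pv)[:2])*1e3,"pivot-knob",np.linalg.norm((kn-pv)[:2])*1e3)
d=(pg-pv);e=kn-pv; print("angle",np.degrees(np.arctan2(d[1],d[0])),"axis",np.degrees(np.arctan2(e[1],e[0])))
```

```text
pivot [ 0.50426655 -0.18568052  0.1215    ] peg [ 0.50929137 -0.15210009  0.1475    ] knob [ 0.57880914 -0.19990464  0.147     ] peg-pivot mm 33.954297628017635 pivot-knob 75.8875693546296
angle 81.48966366964609 axis -10.803233275058366
```

Run:
```python
from h import *
W=capture("wrist");T=capture("top")
def blobs(c,x,y,w,h,th):
    m=(c["image"].max(2)<th)[y:y+h,x:x+w].astype(np.uint8)
    n,l,st,ce=cv2.connectedComponentsWithStats(m)
    for i in range(1,n):
        if st[i,4]>8:
            p=(np.argwhere(l==i)[:,::-1]+[x,y]).astype(np.float32); print(th,st[i]+[x,y,0,0,0],ce[i]+[x,y],cv2.minAreaRect(p))
for th in (45,60,80): blobs(W,205,128,72,35,th)
print("T")
for th in (60,80): blobs(T,298,205,30,18,th)
r,_=cam(0)
for a in (1.5,1.6,1.7,1.8):
    yw=-.2; p=np.array([.58,-.2,0])-.082*cam(yw)[0]; q=p+.036*cam(yw+a)[0]
    print(a,"W piv",proj(W,[*p[:2],.1195],True),"peg top",proj(W,[*q[:2],.1495],True),"peg mid",proj(W,[*q[:2],.1345],True),"T mid",proj(T,[*q[:2],.1345]))
```

```text
45 [212 147  15  16 168] [218.72619048 154.25595238] ((218.75001525878906, 154.25), (11.31370735168457, 16.263456344604492), 45.0)
60 [252 133  12   6  48] [257.58333333 135.64583333] ((257.5, 135.5), (5.0, 11.0), 90.0)
60 [254 142  10  11  88] [258.48863636 147.21590909] ((258.5, 147.0), (10.0, 9.0), 90.0)
60 [211 147  16  16 188] [218.72340426 154.45744681] ((219.00001525878906, 154.5), (12.020814895629883, 17.677669525146484), 45.0)
80 [252 133  13   7  64] [257.65625  135.859375] ((257.731689453125, 135.58534240722656), (5.742440223693848, 12.147468566894531), 83.6598129272461)
80 [253 141  12  14 119] [258.37815126 147.31092437] ((258.4000244140625, 147.20001220703125), (11.627553939819336, 11.62755298614502), 26.56505012512207)
80 [211 146  18  17 223] [218.87443946 154.41255605] ((219.5, 154.0), (16.0, 17.0), 90.0)
T
60 [325 205   3   5  11] [326.27272727 206.54545455] ((326.0, 207.0), (4.0, 2.0), 90.0)
60 [298 218  30   5  81] [314.30864198 220.97530864] ((312.5, 220.0), (4.0, 29.0), 90.0)
80 [298 205  30  18 438] [312.99543379 215.1347032 ] ((312.5, 213.5), (17.0, 29.0), 90.0)
1.5 W piv [257.74741808 150.19071287] peg top [216.01411527 153.06735896] peg mid [218.17365463 150.56628127] T mid [303.49299015 211.98428789]
1.6 W piv [257.74741808 150.19071287] peg top [216.10115018 157.19623079] peg mid [218.24739083 154.4755979 ] T mid [303.28280037 213.17025493]
1.7 W piv [257.74741808 150.19071287] peg top [216.60439177 161.28403019] peg mid [218.71506407 158.34779185] T mid [303.19355021 214.37501457]
1.8 W piv [257.74741808 150.19071287] peg top [217.5154079  165.29069767] peg mid [219.56903689 162.14484063] T mid [303.22632596 215.58656793]
```

The geometry model (yaw −0.2, button angle ≈1.6) predicts the peg blob at (218.2,154.5), and I measured (218.7,154.4). I'll plan the peg grasp with the jaws tangential.

```bash
cat >> h.py <<'E'
YW=-.2; PV=np.array([.58,-.2,0])-.082*cam(YW)[0]
def pegpose(a,z,r=.036):
    rx,ty=cam(YW+a); return PV+r*rx+[0,0,z], pose([0,0,-1],-ty)
E
python3 - <<'E'
from h import *
s=state(); print(s["joint_positions"],PV,onz(capture("wrist"),(218.7,154.4),.1345,True))
for z in (.25,.133): p=pegpose(1.6,z); print(p[0]); go(*p)
E
```

```text
[ 3.77987066e-02  4.86591236e-02 -3.51192938e-01  1.18076674e-03
 -1.17005109e+00  1.31796486e+00] [ 0.49963454 -0.18370911  0.        ] [ 0.50595355 -0.14881856  0.1345    ]
[ 0.50575336 -0.14823292  0.25      ]
row [ 0.2958 -0.2912 -0.0067] [ 2.00e-04  0.00e+00 -2.57e-01] mm 49.8 deg 92.5
[ 0.50575336 -0.14823292  0.133     ]
row [ 0.295  -0.2921  0.9683] [ 2.00e-04  0.00e+00 -2.57e-01] mm 126.4 deg 92.5
```

Emit:
apply_moves(plan=[[[0.1,-0.1,0,0,0,0.025,0.5],[0.2,-0.2,0,0,0,0.05,0.5],[0.296,-0.29,0,0,0,0.075,0.5],[0.296,-0.29,0,0,0,0.1,0.5],[0.296,-0.29,0,0,0,0.125,0.5],[0.296,-0.29,0,0,0,0.15,0.5],[0.296,-0.29,0,0,0,0.175,0.5],[0.296,-0.29,0,0,0,0.2,0.5],[0.296,-0.29,0,0,0,0.225,0.5],[0.296,-0.29,0,0,0,0.243,0.5],[0.296,-0.29,0,0,0,0.243,0.5],[0.296,-0.29,0,0,0,0.243,0.5]]])

```text
t: 14.08
ee_pos: [0.506, -0.1484, 0.2488]
tool_rot: [-0.0, -0.645, 0.764, -0.0]
ft_force: [-0.1, 0.5, 0.1]
finger_gap: 0.044
```

```bash
sed -i 's/pose(\[0,0,-1\],-ty)/pose([0,0,-1],ty)/' h.py
python3 - <<'E'
from h import *
s=state(); print(s["joint_positions"],s["finger_gap"],s["ee_pos"]); go(*pegpose(1.6,.133))
W=capture("wrist"); cv2.imwrite("pics/w6.png",cv2.resize(W["image"][120:330,130:390],None,fx=2.5,fy=2.5)); q=pegpose(1.6,.1495)[0]; print((proj(W,q,True)-[130,120])*2.5)
E
```

```text
[ 0.08776975  0.10513303 -0.28990362  0.00120935 -1.17602881 -0.25644391] 0.04395017245459047 [ 0.50597479 -0.14843203  0.24883891]
row [-0.0024  0.0021  0.9653] [-0.     -0.0002  0.0004] mm 115.8 deg 0.2
[317.20165638 192.11305512]
```

View pics/w6.png

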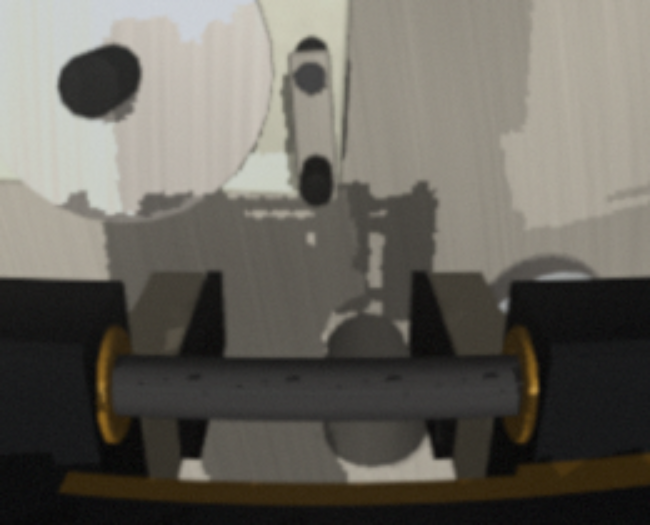

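The peg top is at about (317,189) against a prediction of (317,192), centred between the jaws. I'll descend over the peg and close lightly.

Emit:
apply_moves(plan=[[[0,0,0.3,0,0,0,0.5],[0,0,0.6,0,0,0,0.5],[0,0,0.8,0,0,0,0.5],[0,0,0.92,0,0,0,0.5],[0,0,0.96,0,0,0,0.5],[0,0,0.96,0,0,0,0.5],[0,0,0.96,0,0,0,0.3],[0,0,0.96,0,0,0,0.2],[0,0,0.96,0,0,0,0.1],[0,0,0.96,0,0,0,0.1],[0,0,0.96,0,0,0,0.1]]], newtons=6)

```text
t: 15.5
ee_pos: [0.5061, -0.1485, 0.1339]
tool_rot: [-0.0, -0.645, 0.764, -0.001]
ft_force: [0.4, -0.0, 1.9]
finger_gap: 0.0116
```

Run:
```python
from h import *
s=state(); print(s["ft_force"],s["finger_gap"],s["ee_pos"])
for a in (1.45,1.3,1.15,1.0,.85,.7,.55,.4,.25,.1,0,-.05): go(*pegpose(a,s["ee_pos"][2]),s)
```

```text
[ 0.38735492 -0.03467402  1.88800832] 0.011623313460678473 [ 0.50606998 -0.14851839  0.13391429]
row [ 0.0016 -0.0418  0.    ] [-0.0001 -0.0002  0.0242] mm 5.0 deg 8.7
row [ 0.0117 -0.0856  0.0001] [-0.0001 -0.0002  0.0481] mm 10.4 deg 17.3
row [ 2.830e-02 -1.274e-01  1.000e-04] [-0.0001 -0.0001  0.072 ] mm 15.7 deg 25.9
row [ 5.090e-02 -1.663e-01  1.000e-04] [-0.0001 -0.0001  0.0959] mm 20.9 deg 34.5
row [ 7.910e-02 -2.013e-01  2.000e-04] [-1.000e-04 -1.000e-04  1.197e-01] mm 26.0 deg 43.1
row [ 1.121e-01 -2.317e-01  2.000e-04] [-2.000e-04 -1.000e-04  1.436e-01] mm 30.9 deg 51.7
row [ 0.1494 -0.2569  0.0003] [-2.000e-04 -1.000e-04  1.675e-01] mm 35.7 deg 60.3
row [ 0.19   -0.2762  0.0004] [-2.000e-04 -1.000e-04  1.913e-01] mm 40.2 deg 68.9
row [ 0.2331 -0.2892  0.0004] [-2.000e-04 -1.000e-04  2.152e-01] mm 44.6 deg 77.5
row [ 0.2776 -0.2956  0.0005] [-2.000e-04 -1.000e-04  2.391e-01] mm 48.7 deg 86.1
row [ 0.3075 -0.2962  0.0005] [-2.00e-04 -1.00e-04  2.55e-01] mm 51.2 deg 91.8
row [ 0.3225 -0.2953  0.0005] [-2.00e-04 -1.00e-04  2.63e-01] mm 52.5 deg 94.7
```

Emit:
apply_moves(plan=[[[0.002,-0.042,0,0,0,0.024,0.1],[0.012,-0.086,0,0,0,0.048,0.1],[0.028,-0.127,0,0,0,0.072,0.1],[0.051,-0.166,0,0,0,0.096,0.1],[0.079,-0.201,0,0,0,0.12,0.1],[0.079,-0.201,0,0,0,0.12,0.1]]])

```text
t: 16.25
ee_pos: [0.5302, -0.1613, 0.1341]
tool_rot: [0.002, -0.318, 0.948, -0.001]
ft_force: [3.9, 3.1, -2.3]
finger_gap: 0.0114
```

Run:
```python
from h import *
s=state(); print(s["ft_force"],s["moment"],s["finger_gap"],s["ee_pos"])
for a in (.7,.55,.4,.25,.1,.03,-.03): go(*pegpose(a,s["ee_pos"][2]),s)
```

```text
[ 3.93503424  3.12024349 -2.27822711] [ 1.2858571  -1.85882412 -0.0084999 ] 0.011447306114007513 [ 0.53015742 -0.16130324  0.13411801]
row [ 0.0187 -0.0396  0.    ] [-0.0003  0.0004  0.0233] mm 5.3 deg 8.4
row [ 0.0286 -0.0835  0.0001] [-0.0003  0.0005  0.0472] mm 10.6 deg 17.0
row [ 0.0449 -0.1254  0.0002] [-0.0003  0.0005  0.071 ] mm 16.0 deg 25.6
row [ 0.0673 -0.1643  0.0002] [-0.0002  0.0005  0.0949] mm 21.3 deg 34.2
row [ 0.0952 -0.1996  0.0002] [-0.0002  0.0005  0.1188] mm 26.5 deg 42.8
row [ 1.100e-01 -2.145e-01  2.000e-04] [-0.0002  0.0005  0.1299] mm 28.9 deg 46.8
row [ 1.235e-01 -2.264e-01  2.000e-04] [-0.0002  0.0006  0.1395] mm 30.9 deg 50.2
```

Emit:
apply_moves(plan=[[[0.012,-0.04,0,0,0,0.023,0.1],[0.024,-0.083,0,0,0,0.047,0.1],[0.04,-0.125,0,0,0,0.071,0.1],[0.062,-0.164,0,0,0,0.095,0.1],[0.09,-0.2,0,0,0,0.119,0.1],[0.105,-0.214,0,0,0,0.13,0.1],[0.105,-0.214,0,0,0,0.13,0.1]]])

```text
t: 17.12
ee_pos: [0.5384, -0.1893, 0.1344]
tool_rot: [0.004, 0.085, 0.996, 0.0]
ft_force: [8.3, -0.3, -5.1]
finger_gap: 0.0115
```

Run:
```python
from h import *
s=state(); print(s["ft_force"],s["moment"],s["finger_gap"],s["ee_pos"])
d=s["ee_pos"]-PV; print("ang",np.arctan2(d[1],d[0])-YW,np.hypot(d[0],d[1]))
for a in (0,-.03,-.08): go(*pegpose(a,s["ee_pos"][2]),s)
```

```text
[ 8.29404237 -0.33255174 -5.12046046] [-0.18490256 -3.18787345 -0.04377655] 0.011481294650963288 [ 0.53841467 -0.18926021  0.13441899]
ang 0.057822939241195165 0.03917541893616282
row [ 0.0264 -0.0181 -0.0002] [0.0002 0.0014 0.0046] mm 3.8 deg 1.7
row [ 0.0268 -0.0271 -0.0003] [0.0002 0.0014 0.0094] mm 4.6 deg 3.4
row [ 0.0281 -0.042  -0.0003] [0.0002 0.0013 0.0173] mm 6.1 deg 6.3
```

Emit:
apply_moves(plan=[[[0,-0.01,0,0,0,0.005,0.1],[0,-0.02,0,0,0,0.009,0.1],[0,-0.025,0,0,0,0.009,0.1],[0,-0.025,0,0,0,0.009,0.1]]])

```text
t: 17.62
ee_pos: [0.5382, -0.1921, 0.1344]
tool_rot: [0.005, 0.114, 0.994, 0.0]
ft_force: [4.2, 1.9, -4.1]
finger_gap: 0.0114
```

Run:
```python
from h import *
s=state(); print(s["ft_force"],s["moment"],s["finger_gap"],s["ee_pos"])
print(rot(s["tool_rot"]).inv().apply(s["ft_force"]))
d=s["ee_pos"]-PV; print("ang",np.arctan2(d[1],d[0])-YW,np.hypot(d[0],d[1]))
```

```text
[ 4.17534226  1.87869499 -4.13904604] [ 0.75313198 -1.56527132 -0.02864452] 0.011427191181506908 [ 0.53816051 -0.19211335  0.13436516]
[-3.60671389  2.76432528  4.17669733]
ang -0.014780016897225579 0.03943198115683601
```

Emit:
apply_moves(plan=[[[0,-0.008,0,0,0,0,0.1],[0,-0.016,0,0,0,0,0.1],[0,-0.016,0,0,0,0,0.1]]], newtons=10)

```text
t: 18.0
ee_pos: [0.5381, -0.1934, 0.1343]
tool_rot: [0.005, 0.113, 0.994, 0.001]
ft_force: [4.6, 5.5, -3.0]
finger_gap: 0.0119
```

Run:
```python
from h import *
s=state(); print(s["finger_gap"],s["ee_pos"])
print(rot(s["tool_rot"]).inv().apply(s["ft_force"]))
d=s["ee_pos"]-PV; print("ang",np.arctan2(d[1],d[0])-YW,np.hypot(d[0],d[1]))
```

```text
0.01192860649139844 [ 0.53810684 -0.19341797  0.13432876]
[-3.22997295  6.43807249  3.04898808]
ang -0.047198332488267214 0.039678449464410195
```

Emit:
apply_moves(plan=[[[0,-0.008,0,0,0,0,0.1],[0,-0.016,0,0,0,0,0.1],[0,-0.016,0,0,0,0,0.1]]])

```text
t: 18.38
ee_pos: [0.5382, -0.1937, 0.1343]
tool_rot: [0.005, 0.113, 0.994, 0.002]
ft_force: [4.6, 12.1, -2.0]
finger_gap: 0.0116
```

Run:
```python
from h import *
s=state(); print(s["finger_gap"],s["ee_pos"])
print(rot(s["tool_rot"]).inv().apply(s["ft_force"]))
```

```text
0.01160369012877925 [ 0.53818218 -0.19368195  0.13426595]
[-1.7747884  12.79777657  2.08719268]
```

The force climbs to 12.8 N with almost no motion, so the stop (angle 0) is reached. I'll open, rise and look.

Emit:
apply_moves(plan=[[[0,0,0,0,0,0,0.15],[0,0,0,0,0,0,0.3],[0,0,0,0,0,0,0.45],[0,0,0,0,0,0,0.45],[0,0,0,0,0,0,0.45],[0,0,-0.2,0,0,0,0.45],[0,0,-0.5,0,0,0,0.45],[0,0,-0.9,0,0,0,0.45],[0.5,0,-1,0,0,0,0.45],[0.9,0,-1,0,0,0,0.45],[1,0,-1,0,0,0,0.45],[1,0,-1,0,0,0,0.45]]])

```text
t: 19.88
ee_pos: [0.4199, -0.167, 0.2537]
tool_rot: [0.006, 0.113, 0.994, 0.002]
ft_force: [0.7, -0.8, 0.5]
finger_gap: 0.0396
```

Run:
```python
from h import *
s=state(); print(s["finger_gap"],s["ee_pos"],s["ft_force"])
S=capture("side");T=capture("top");W=capture("wrist")
a=cv2.resize(S["image"][210:300,220:340],(400,300),interpolation=cv2.INTER_CUBIC); b=cv2.resize(T["image"][150:240,260:380],(400,300),interpolation=cv2.INTER_CUBIC)
cv2.imwrite("pics/f.png",np.vstack([np.hstack([a,b]),np.hstack([cv2.resize(W["image"],(400,300)),cv2.resize(S["image"],(400,300))])]))
```

```text
0.03956642591170207 [ 0.41990871 -0.16696585  0.25371945] [ 0.698182   -0.81174506  0.47350987]
```

View pics/f.png

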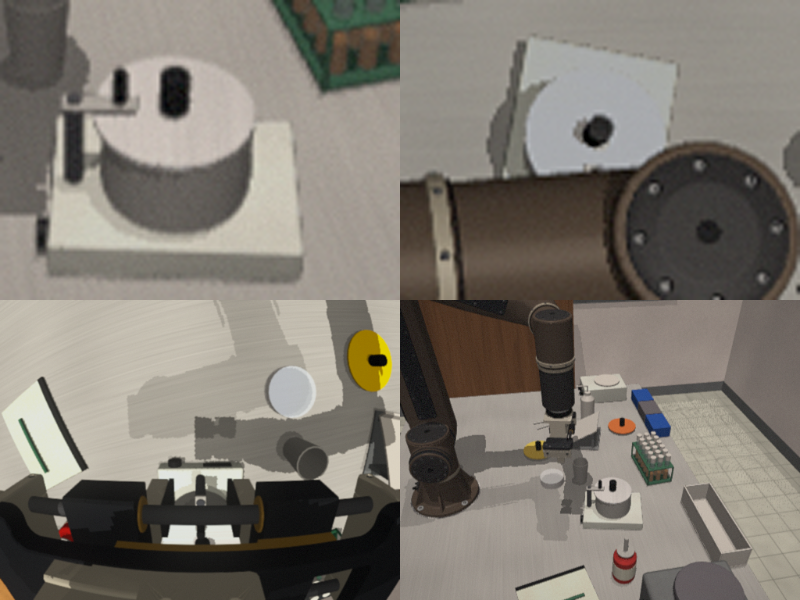

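The side view shows the bar over the cover's edge pointing at the knob, with the cover level on the rim and the bystanders undisturbed. The gripper is clear, so I'm handing in.

```bash
python3 -c "
from bench import manip; print(manip.hand_in())"
```

```text
the job is handed in; nothing more can be done
None
```

I moved the cover from the stand onto the bath's well, then swung the turnbutton in over its edge until it hit its stop. I handed the job in at about 20 s of the 56 s allowed.

- **Cover:** I lowered it by the knob until contact at TCP height 0.129 m, where I expected it to be home. Pressing to about 9 N moved it no further. Side pictures, the last one after release, show the flange level on the rim with no visible gap.
- **Turnbutton:** I gripped the peg lightly and swung it about 1.6 rad. It stalled as the force rose to 12.8 N, which I took as the stop at angle 0. The last side view shows the bar pointing at the knob.
- **Other things:** The neighbouring items show no sign of being moved in the last pictures, and the gripper ended clear of everything.
- **What disagreed:** The pivot came out about 3–4 mm further from the robot than the bath's geometry gives (76 mm from the knob instead of 82). This caused up to about 8 N of sideways load on the peg during the swing. In the last top view the arm hid the button, so its final angle rests on the force at the stop and the side picture.

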